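Weigh returned ink bottles by feel and press them home in the right display rack

TASK

Two sealed ink bottles that look alike came back, and only their weight tells whether each is full (over 200 g) or nearly empty: take one at a time, hold it still and upright just clear of the counter where it stands to feel its weight, then press it fully home, so that the stiff lifter under it is all the way down, in a pocket of its own: the blue rack for full, the yellow rack for nearly empty; then do the same with the other. Press firmly but never hard (stay below 22 N), let nothing drop, and leave the other things alone.

Things in the scene. Friction and masses are not known exactly. Their poses are not given: they have to be found in the camera images.
- bottle_a: black ink bottle, white cap, sealed, loose, upright on the counter; origin at the centre of its underside, z up. Body 36 mm wide to 56 mm high (straight from 8 to 48), cap 24 mm wide to 80 mm. Weighs 55 to 345 g, drawn for each bottle (both may be full or both empty), not visible. Over 200 g is full; from 170 to 230 g either rack is accepted
- bottle_b: black ink bottle, white cap, sealed, loose, upright on the counter; origin at the centre of its underside, z up. Body 36 mm wide to 56 mm high (straight from 8 to 48), cap 24 mm wide to 80 mm. Weighs 55 to 345 g, drawn for each bottle (both may be full or both empty), not visible. Over 200 g is full; from 170 to 230 g either rack is accepted
- blue_rack: fixed rack with blue block, for full bottles. Black foot 136 x 64 x 10 mm, origin at the centre of its underside, x along its length, z up. Over it on jack screws a block 130 x 58 x 20 mm with two round pockets 42 mm wide. The screws' setting changes and is not measured: the block's underside is 12 to 22 mm, its top 32 to 42 mm above the counter
- yellow_rack: fixed rack with yellow block, for nearly empty bottles. Black foot 136 x 64 x 10 mm, origin at the centre of its underside, x along its length, z up. Over it on jack screws a block 130 x 58 x 20 mm with two round pockets 42 mm wide. The screws' setting changes and is not measured: the block's underside is 12 to 22 mm, its top 32 to 42 mm above the counter
- blue_rack_near (a point): point on the axis of the blue rack's near pocket, on the rack's underside (level of the counter), at local x -32 mm; axes as the rack's
- blue_rack_near_lifter (a joint): white lifter disc, 38 mm wide, 4 mm thick, in the near pocket: height in m above its lowest place. Starts at 0.006 to 0.011, at most 0.013. Its rubber top gives 1 mm per 6 N. The disc moves stiffly (5 to 6 N), no spring, stays where left, so a bottle just stood on it stays up. At 0 a hard stop: underside flush with the block's; the bottle is fully home, base 16 mm below the block's top
- blue_rack_far (a point): point on the axis of the blue rack's far pocket, on the rack's underside (level of the counter), at local x +32 mm; axes as the rack's
- blue_rack_far_lifter (a joint): white lifter disc, 38 mm wide, 4 mm thick, in the far pocket: height in m above its lowest place. Starts at 0.006 to 0.011, at most 0.013. Its rubber top gives 1 mm per 6 N. The disc moves stiffly (5 to 6 N), no spring, stays where left, so a bottle just stood on it stays up. At 0 a hard stop: underside flush with the block's; the bottle is fully home, base 16 mm below the block's top
- yellow_rack_near (a point): point on the axis of the yellow rack's near pocket, on the rack's underside (level of the counter), at local x -32 mm; axes as the rack's
- yellow_rack_near_lifter (a joint): white lifter disc, 38 mm wide, 4 mm thick, in the near pocket: height in m above its lowest place. Starts at 0.006 to 0.011, at most 0.013. Its rubber top gives 1 mm per 6 N. The disc moves stiffly (5 to 6 N), no spring, stays where left, so a bottle just stood on it stays up. At 0 a hard stop: underside flush with the block's; the bottle is fully home, base 16 mm below the block's top
- yellow_rack_far (a point): point on the axis of the yellow rack's far pocket, on the rack's underside (level of the counter), at local x +32 mm; axes as the rack's
- yellow_rack_far_lifter (a joint): white lifter disc, 38 mm wide, 4 mm thick, in the far pocket: height in m above its lowest place. Starts at 0.006 to 0.011, at most 0.013. Its rubber top gives 1 mm per 6 N. The disc moves stiffly (5 to 6 N), no spring, stays where left, so a bottle just stood on it stays up. At 0 a hard stop: underside flush with the block's; the bottle is fully home, base 16 mm below the block's top
- glue_stick: red and yellow glue stick, standing, 26 mm across, 92 mm high; bystander; origin at the centre of its underside
- nib_tin: small yellow-gold tin 54 x 36 x 14 mm, bystander; origin at the centre of its underside
- eraser: red and white eraser 43 x 19 x 12 mm, bystander; origin at the centre of its underside
- highlighter: pink highlighter pen lying down, 25 x 122 x 18 mm, bystander; origin at the centre of its underside
- crank_sharpener: red desk pencil sharpener with a crank, fixed furniture between the bottles and in the way of low moves: with the crank 130 mm across (y), 150 mm deep (x), 112 mm high; origin under its centre; keep clear of it

How it is judged:
By the outcome, as a careful person would: the job done as asked, in the order asked, and still so for the second after the job is handed in, with the robot touching nothing.
It also fails if it takes over 72 s, if anything falls off the work surface, if the arm or the gripper's body presses on something with over 40 N, if the wrist force passes 120 N, or if a joint passes its speed limit or range.

ROBOT

A 6-joint arm with a two-finger parallel gripper is mounted at the origin on a cart in front of the work surface, level with it; the furniture and walls round the work are solid. World frame = base frame: x ahead of the robot, y to its left, z up, the work surface at z = 0. Lengths are in m, angles in rad, forces in N, time in s.
With the tool pointing down it reaches from about 0.425 to 0.95 m from the base axis. Payload 3.5 kg.
Tool frame: the origin (TCP) lies at the very end of the fingers, on their centre line; the grasp point (between the pads) lies ctrl.tcp_to_grasp behind it (ctrl.tcp_to_grasp is the distance from the TCP to the grasp point, in m); z points along the fingers, y is the line along which they close (so a half turn about z gives the same grasp; the last joint's range is limited). The gripper opens to 85 mm and grips with 20 to 120 N. Pads are 22 mm wide; open, the fingers measure 114 mm over their backs; the gripper's body (76 mm by 85 mm) begins 54 mm behind the grasp point. The pads swing forward as they close: fully open they stand 13 mm farther back than shut.
Start: joints at [-1.349, 0.286, 1.577, -0, 1.279, -0.15], TCP at [0.245, -0.629, 0.196] pointing down, gripper open.
Joint ranges: [-2.77, 2.77], [-0.9, 2.22], [0.21, 2.48], [-1.53, 4.67], [0.24, 2.81], [-2.84, 2.84]. Speed limits (rad/s): [2.79, 2.79, 3.14, 3.14, 3.14, 3.14].

INTERFACE

Orientations are given as a unit quaternion [x, y, z, w].
In Python, from plant import ctrl gives the robot as it stands.
- The arm moves only by the shell command python3 -m inch 'ROWS' [FORCE]. ROWS is JSON, a list of rows, each an object with "slide": the shift along the tool's x, y, z in cm, a list of three; "turn": the turn about the tool's z in rad; "grip": the finger opening in cm, from 0 to 8.54. A call has 1 to 20 rows; each row is the pose to reach, as a shift and turn from the pose commanded when the call began, along the tool's axes at that moment; what a row does not reach only later rows make up. A row lasts 1/10 s, in which the tool goes at most 50 mm and 8.59 degrees, less where a joint would pass 70% of its speed; a pose out of reach is approached as far as the arm can. A call with a gripper value outside its range is refused whole. The fingers move at their own pace and stop on an object; FORCE is the grip in N (left out, the last holds). Time passes only in rows, so rows that repeat a pose let the fingers close. It gives the time, the measured TCP pose, the force, the opening and the grip force at its end, in the units of the state.
- ctrl.get_state(): the state, without advancing time (a new reading comes with each control period).
- ctrl.read_camera(name): name is "scene" or "side" or "wrist"; returns (picture, depth): 400x640x3 uint8, red, green, blue; 400x640 float32, m along the optical axis (not along the pixel's ray), 0 where there is no reading.
- ctrl.camera_info(name): a dict with "K" (3x3 intrinsics, pixels), "camera_from_world" (4x4, takes a point from world to camera coordinates); the wrist camera has in their place "T_tool_cam" (4x4, takes a point from camera to tool coordinates, whose origin is the TCP and whose axes are the flange's). Camera axes: x right, y down, z forward; pixel columns grow to the right and rows downward; lengths in m; the calibration is good to about 2 mm. A picture is of the moment at which its call begins: read the wrist's pose just before it. camera_info takes no time and is no camera call.
- ctrl.sign_off(): hands the job in; it is judged then, once.
The state is a dict: "time": time; "qpos": joint angles; "dq": joint speeds; "joint_efforts": joint torques, N m; "eef_pos": TCP position; "tcp_rot": TCP orientation; "contact_force": force on the tool from outside, world axes, zero at the start; "wrist_torque": the same for the moment, N m; "opening": opening from 0.0 (shut) to 1.0 (fully open); "finger_force": force on a finger pad.
Only numpy, scipy, OpenCV 4.12 (cv2) and the standard library are available. Lean on these libraries where they do the work, as an engineer would, in place of code of your own. Each camera call takes 0.05 s, during which the arm holds its last target. There are 200 camera calls.

## Working session

There is one attempt and no reset: what is moved stays moved. The work goes in short steps, Python scripts to look and compute and a shell command to move; the robot and the scene stay as the last step left them, time stands still between calls to the robot, and variables do not carry over. Pictures are saved under pics/ and viewed, at most 10 in all, crops included, and the job is handed in when it is done.

```bash
ls; mkdir -p pics; python3 - <<'E'
from plant import ctrl
import cv2,numpy as np
print(ctrl.get_state(), ctrl.tcp_to_grasp)
for n in ['scene','side']:
    p,d=ctrl.read_camera(n); np.savez(f'pics/{n}0.npz',p=p,d=d)
    cv2.imwrite(f'pics/{n}0.png',p[:,:,::-1]); i=ctrl.camera_info(n); print(n,i['K'].tolist() if hasattr(i['K'],'tolist') else i['K'],np.linalg.inv(i['camera_from_world'])[:3,3])
print(ctrl.camera_info('wrist'))
E
```

```text
pics
{'time': 0.0, 'qpos': array([-1.34901766e+00,  2.87192038e-01,  1.57819172e+00,  1.70379261e-05,
        1.27862756e+00, -1.49980758e-01]), 'dq': array([-0.00054543,  0.00041738,  0.00154556, -0.00102573, -0.00053042,
       -0.00146147]), 'joint_efforts': array([-4.18872705e-04, -4.05984342e+01, -2.92622459e+01, -1.44367082e-04,
        5.93338205e-03,  9.84098136e-07]), 'eef_pos': array([ 0.24507373, -0.62813013,  0.19492175]), 'tcp_rot': array([ 9.82773787e-01,  1.84808605e-01, -3.52546370e-05, -1.20884341e-03]), 'contact_force': array([ 0.60903849, -0.06921678, -0.03387965]), 'wrist_torque': array([-0.02711934, -0.02062688,  0.00421934]), 'finger_force': 0.0, 'opening': 1.000308560075819} 0.0187
scene [[368.4806913407361, 0.0, 318.4576002877855], [0.0, 368.4806913407361, 200.04929541919637], [0.0, 0.0, 1.0]] [-0.01816198 -0.55077144  0.46424967]
side [[481.60937492081365, 0.0, 321.8555011426154], [0.0, 481.60937492081365, 200.92892335696664], [0.0, 0.0, 1.0]] [0.47375043 0.97001948 0.63904448]
{'K': array([[355.0083653 ,   0.        , 318.74072554],
       [  0.        , 355.0083653 , 200.58520973],
       [  0.        ,   0.        ,   1.        ]]), 'T_tool_cam': array([[-4.29954932e-04, -9.54202743e-01, -2.99160394e-01,
         7.61366310e-02],
       [ 9.99999881e-01, -3.41228113e-04, -3.48823181e-04,
         1.06563549e-04],
       [ 2.30766099e-04, -2.99160508e-01,  9.54202776e-01,
        -1.77344565e-01],
       [ 0.00000000e+00,  0.00000000e+00,  0.00000000e+00,
         1.00000000e+00]])}
```

View pics/scene0.png

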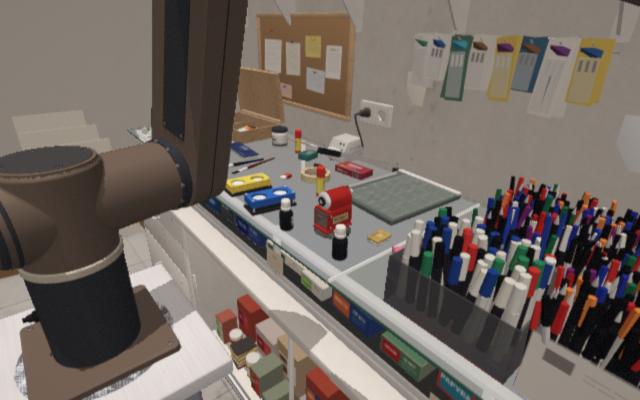

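View pics/side0.png

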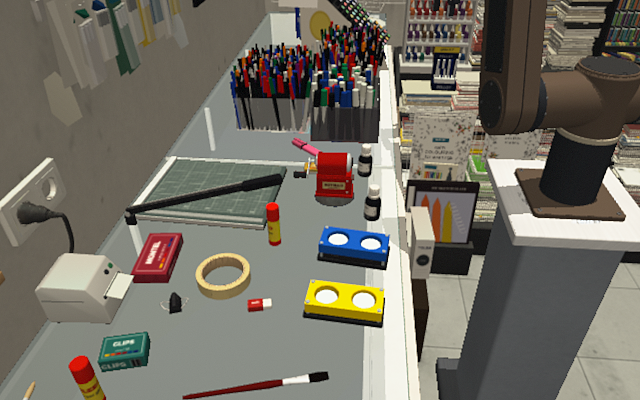

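The scene view shows the bottles at about (286,214) and (340,242), the blue rack at (270,198) and the yellow rack at (247,184). In the side view the bottles are at (372,202) and (365,160), the blue rack at (354,245) and the yellow rack at (344,300). The sharpener stands between the bottles.

```bash
cat > h.py <<'E'
import numpy as np,cv2
from plant import ctrl
from scipy.spatial.transform import Rotation as R
def cloud(name,p=None,d=None):
    i=ctrl.camera_info(name)
    if name=='wrist':
        s=ctrl.get_state(); T=np.eye(4);T[:3,:3]=R.from_quat(s['tcp_rot']).as_matrix();T[:3,3]=s['eef_pos'];T=T@i['T_tool_cam']
    else: T=np.linalg.inv(i['camera_from_world'])
    if p is None: p,d=ctrl.read_camera(name)
    K=np.array(i['K']); v,u=np.mgrid[:400,:640]
    c=np.stack([(u-K[0,2])/K[0,0]*d,(v-K[1,2])/K[1,1]*d,d],-1)
    w=c@T[:3,:3].T+T[:3,3]; w[d<=0]=np.nan
    return p,w,T,K
E
python3 - <<'E'
from h import *
np.set_printoptions(precision=4,suppress=True)
for n in ['scene','side']:
    z=np.load(f'pics/{n}0.npz'); p,w,T,K=cloud(n,z['p'],z['d'])
    hsv=cv2.cvtColor(p,cv2.COLOR_RGB2HSV); H,S,V=[hsv[...,k].astype(int) for k in range(3)]
    X,Y,Z=[w[...,k] for k in range(3)]
    reg=(X>.3)&(X<.9)&(Y>-.6)&(Y<.5)
    def rep(name,m,zmin,zmax):
        m=(m&reg&(Z>zmin)&(Z<zmax)).astype(np.uint8)
        nc,l,st,_=cv2.connectedComponentsWithStats(m)
        for k in range(1,nc):
            if st[k,4]>25:
                q=w[l==k]; r=cv2.minAreaRect(q[:,:2].astype(np.float32)*1000)
                print(n,name,st[k].tolist(),'lo',np.percentile(q,2,0),'hi',np.percentile(q,98,0),'med',np.median(q,0),np.round(r[0],1),np.round(r[1],1),round(r[2],1))
    rep('blue',(H>100)&(H<125)&(S>150)&(V>60),.02,.06)
    rep('yel',(H>20)&(H<35)&(S>150)&(V>60),.006,.06)
    rep('white',(S<50)&(V>130),.05,.1)
    rep('dark',(V<50),.015,.06)
    rep('red',((H<8)|(H>172))&(S>150)&(V>60),.005,.15)
E
```

```text
scene blue [245, 187, 50, 22, 478] lo [0.4145 0.2146 0.0217] hi [0.5385 0.2799 0.0411] med [0.4689 0.23   0.0379] [479.6 250.6] [ 64.3 128.4] 81.8
scene yel [226, 175, 44, 18, 379] lo [0.4252 0.3588 0.0126] hi [0.5476 0.4158 0.0332] med [0.4845 0.3683 0.0268] [489.1 388.6] [ 56.3 127.9] 84.6
scene yel [317, 178, 7, 15, 66] lo [0.6304 0.2105 0.0198] hi [0.6439 0.2263 0.0589] med [0.6349 0.2169 0.0424] [635.7 217.5] [ 9.6 18.7] 42.9
scene white [328, 139, 20, 14, 158] lo [0.8678 0.38   0.0512] hi [0.8995 0.4632 0.0793] med [0.8906 0.4239 0.0631] [882.2 422.6] [35.4 86.9] 0.0
scene white [355, 157, 32, 9, 118] lo [0.7658 0.1918 0.0554] hi [0.897  0.203  0.0986] med [0.8339 0.1967 0.0811] [830.1 200. ] [ 12.1 139.9] 86.7
scene white [281, 199, 10, 12, 97] lo [0.4338 0.1102 0.0569] hi [0.4541 0.1282 0.0789] med [0.4408 0.1149 0.0709] [444.2 119.6] [20.3 22.1] 56.7
scene white [325, 200, 6, 8, 34] lo [0.4967 0.0237 0.0794] hi [0.5056 0.0348 0.0996] med [0.5003 0.0276 0.0919] [500.6  28.7] [ 7.4 11.8] 43.8
scene white [335, 225, 11, 13, 129] lo [ 0.4528 -0.0672  0.0585] hi [ 0.4718 -0.0475 
[... 8421 characters left out ...]
 151, 39, 47, 1271] lo [0.4965 0.0435 0.0157] hi [0.5722 0.0737 0.1122] med [0.5367 0.0688 0.0717] [535.2  51.9] [85.1 50.3] 1.1
side red [266, 202, 13, 20, 216] lo [0.6332 0.2152 0.0639] hi [0.6547 0.2382 0.0946] med [0.6434 0.2337 0.0856] [644.6 227.4] [23.8 25.9] 53.5
side red [131, 233, 51, 49, 1223] lo [0.8244 0.2453 0.0071] hi [0.8906 0.3623 0.0276] med [0.8569 0.3255 0.0251] [859.5 301.9] [ 65.4 121. ] 4.8
side red [269, 240, 12, 5, 26] lo [0.6334 0.2261 0.0052] hi [0.6552 0.2379 0.0115] med [0.6428 0.2346 0.0075] [643.3 232.6] [22.4 10. ] 12.6
side red [248, 299, 15, 12, 137] lo [0.6352 0.3941 0.0058] hi [0.66   0.4139 0.0159] med [0.6481 0.4084 0.0127] [647.9 403.3] [24.3 19.7] 11.3
```

```bash
cat >> h.py <<'E'
def go(x,y,z,yaw):  # yaw of tool x in deg; prints slide cm & turn
    s=ctrl.get_state(); M=R.from_quat(s['tcp_rot']).as_matrix()
    d=M.T@(np.array([x,y,z])-s['eef_pos'])*100
    cur=np.arctan2(M[1,0],M[0,0]); t=-(np.radians(yaw)-cur); t=(t+np.pi)%(2*np.pi)-np.pi
    print('t',round(s['time'],2),'pos',s['eef_pos'].round(4),'yaw',round(np.degrees(cur),2),'tilt',M[:,2].round(4),'q6',s['qpos'][5].round(2),'F',s['contact_force'].round(2),'-> slide',d.round(2),'turn',round(t,4))
E
python3 - <<'E'
from h import *
np.set_printoptions(precision=4,suppress=True)
go(.45,.03,.25,0)
for n in ['scene','side']:
    z=np.load(f'pics/{n}0.npz'); p,w,T,K=cloud(n,z['p'],z['d'])
    for zl,zh in [(.02,.05),(.05,.085),(.085,.12)]:
        m=(w[...,0]>.475)&(w[...,0]<.68)&(w[...,1]>-.06)&(w[...,1]<.14)&(w[...,2]>zl)&(w[...,2]<zh)
        q=w[m]; q=q[(q[:,0]>.49)|(abs(q[:,1]+.054)>.03)]; print(n,zl,len(q),np.percentile(q,1,0),np.percentile(q,99,0))
E
```

```text
t 0.1 pos [ 0.2451 -0.6282  0.1951] yaw 21.3 tilt [-0.0005  0.0021 -1.    ] q6 -0.15 F [ 0.32 -0.34  0.04] -> slide [ 43.   -53.89  -5.37] turn 0.3718
scene 0.02 552 [ 0.4933 -0.0388  0.02  ] [0.6792 0.1104 0.0493]
scene 0.05 500 [0.4903 0.0175 0.0503] [0.6175 0.0812 0.0847]
scene 0.085 488 [0.4933 0.02   0.0855] [0.5907 0.06   0.1109]
side 0.02 558 [ 0.4965 -0.0364  0.0202] [0.6795 0.1103 0.0493]
side 0.05 583 [0.4945 0.0411 0.0506] [0.6203 0.0936 0.0849]
side 0.085 725 [0.4966 0.0375 0.0853] [0.6181 0.0914 0.1131]
```

```bash
python3 -m inch '[{"slide":[0,0,-5.4],"turn":0},{"slide":[43,-53.9,-5.4],"turn":0.372},{"slide":[43,-53.9,-5.4],"turn":0.372},{"slide":[43,-53.9,-5.4],"turn":0.372},{"slide":[43,-53.9,-5.4],"turn":0.372},{"slide":[43,-53.9,-5.4],"turn":0.372},{"slide":[43,-53.9,-5.4],"turn":0.372},{"slide":[43,-53.9,-5.4],"turn":0.372},{"slide":[43,-53.9,-5.4],"turn":0.372},{"slide":[43,-53.9,-5.4],"turn":0.372},{"slide":[43,-53.9,-5.4],"turn":0.372},{"slide":[43,-53.9,-5.4],"turn":0.372},{"slide":[43,-53.9,-5.4],"turn":0.372},{"slide":[43,-53.9,-5.4],"turn":0.372},{"slide":[43,-53.9,-5.4],"turn":0.372},{"slide":[43,-53.9,-5.4],"turn":0.372},{"slide":[43,-53.9,-5.4],"turn":0.372},{"slide":[43,-53.9,-5.4],"turn":0.372},{"slide":[43,-53.9,-5.4],"turn":0.372},{"slide":[43,-53.9,-5.4],"turn":0.372}]'; python3 - <<'E'
from h import *
go(.45,.03,.25,0)
p,w,T,K=cloud('wrist'); np.savez('pics/w1.npz',p=p,w=w); cv2.imwrite('pics/w1.png',p[:,:,::-1])
E
```

```text
t 0.1 pos [ 0.2451 -0.6282  0.1951] yaw 21.3 tilt [-5.0e-04  2.1e-03 -1.0e+00] q6 -0.15 F [ 0.32 -0.34  0.04] -> slide [ 43.   -53.89  -5.37] turn 0.3718$[0]: bad value
```

View pics/w1.png

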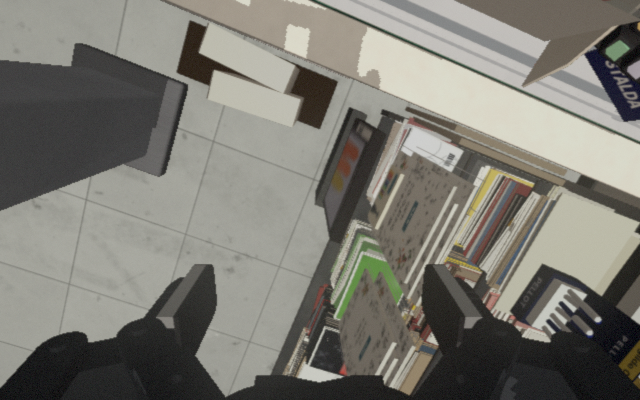

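The wrist view is still from the start pose: floor and shelf, with the fingertips at (200,270) and (435,270). The call was refused, probably because each row needs "grip".

```bash
python3 -m inch '[{"slide":[0,0,-5.4],"turn":0,"grip":8.5},{"slide":[0,0,-5.4],"turn":0,"grip":8.5},{"slide":[43,-53.9,-5.4],"turn":0.372,"grip":8.5},{"slide":[43,-53.9,-5.4],"turn":0.372,"grip":8.5},{"slide":[43,-53.9,-5.4],"turn":0.372,"grip":8.5},{"slide":[43,-53.9,-5.4],"turn":0.372,"grip":8.5},{"slide":[43,-53.9,-5.4],"turn":0.372,"grip":8.5},{"slide":[43,-53.9,-5.4],"turn":0.372,"grip":8.5},{"slide":[43,-53.9,-5.4],"turn":0.372,"grip":8.5},{"slide":[43,-53.9,-5.4],"turn":0.372,"grip":8.5},{"slide":[43,-53.9,-5.4],"turn":0.372,"grip":8.5},{"slide":[43,-53.9,-5.4],"turn":0.372,"grip":8.5},{"slide":[43,-53.9,-5.4],"turn":0.372,"grip":8.5},{"slide":[43,-53.9,-5.4],"turn":0.372,"grip":8.5},{"slide":[43,-53.9,-5.4],"turn":0.372,"grip":8.5},{"slide":[43,-53.9,-5.4],"turn":0.372,"grip":8.5},{"slide":[43,-53.9,-5.4],"turn":0.372,"grip":8.5},{"slide":[43,-53.9,-5.4],"turn":0.372,"grip":8.5},{"slide":[43,-53.9,-5.4],"turn":0.372,"grip":8.5},{"slide":[43,-53.9,-5.4],"turn":0.372,"grip":8.5}]'; python3 - <<'E'
from h import *
go(.45,.03,.25,0)
p,w,T,K=cloud('wrist'); np.savez('pics/w1.npz',p=p,w=w); cv2.imwrite('pics/w1b.png',p[:,:,::-1])
E
```

```text
time: 2.15
eef_pos: [0.45, 0.0284, 0.2503]
tcp_rot: [1.0, -0.001, 0.0, 0.0]
contact_force: [-0.0, 0.1, -1.0]
opening: 0.996
finger_force: 0.0
t 2.15 pos [0.45   0.0284 0.2503] yaw -0.14 tilt [ 2.e-04 -2.e-04 -1.e+00] q6 1.41 F [-0.02  0.13 -0.95] -> slide [ 0.   -0.16  0.03] turn -0.0024
```

View pics/w1b.png

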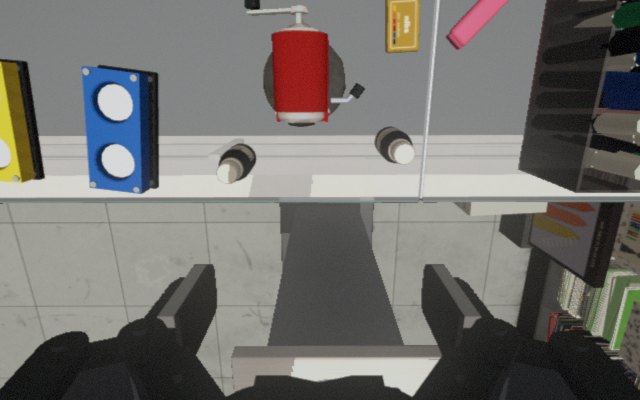

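The wrist view shows bottle A's cap at (230,172), bottle B's cap at (402,153), the blue pockets at (115,102) and (118,160), and the sharpener at (302,80) with a small lever at (357,92). I'll measure these and prepare a second wrist position over the racks.

```bash
cat >> h.py <<'E'
def caps(p,w):
    hsv=cv2.cvtColor(p,cv2.COLOR_RGB2HSV)
    m=((hsv[...,1]<60)&(hsv[...,2]>110)&(w[...,2]>.05)&(w[...,2]<.1)&(w[...,0]>.38)&(w[...,0]<.6)).astype(np.uint8)
    n,l,st,_=cv2.connectedComponentsWithStats(m)
    for k in range(1,n):
        q=w[l==k]; t=q[q[:,2]>np.percentile(q[:,2],90)-.004]
        c,r=cv2.minEnclosingCircle((t[:,:2]*1000).astype(np.float32))
        if st[k,4]>60: print('white',st[k].tolist(),'top',np.median(t[:,2]).round(4),'circ',np.round(c,1),round(r,1))
def racks(p,w):
    hsv=cv2.cvtColor(p,cv2.COLOR_RGB2HSV);H,S,V=[hsv[...,k].astype(int) for k in range(3)]
    for nm,a,b in [('blue',100,125),('yellow',20,35)]:
        m=((H>a)&(H<b)&(S>130)&(V>50)&(w[...,2]>.026)&(w[...,2]<.05)&(w[...,1]>.15)&(w[...,0]<.6)&(w[...,0]>.38)).astype(np.uint8)
        n,l,st,_=cv2.connectedComponentsWithStats(m); 
        if n<2: continue
        k=1+np.argmax(st[1:,4]); q=w[l==k]; z=np.median(q[:,2]); t=q[abs(q[:,2]-z)<.004]
        r=cv2.minAreaRect((t[:,:2]*1000).astype(np.float32)); print(nm,st[k].tolist(),'top',z.round(4),np.round(r[0],1),np.round(r[1],1),round(r[2],2))
        # pocket holes in block mask
        hole=((l!=k)).astype(np.uint8); n2,l2,s2,c2=cv2.connectedComponentsWithStats(hole)
        for j in range(1,n2):
            if 150<s2[j,4]<20000 and s2[j,0]>0 and s2[j,0]+s2[j,2]<640 and s2[j,1]>0 and s2[j,1]+s2[j,3]<400:
                rim=cv2.dilate((l2==j).astype(np.uint8),np.ones((3,3)))&(l==k); g=w[rim>0]; g=g[abs(g[:,2]-z)<.005]
                A=np.c_[2*g[:,:2],np.ones(len(g))]; s=np.linalg.lstsq(A,(g[:,:2]**2).sum(1),rcond=None)[0]
                dz=w[l2==j][:,2]; print('  pocket',s2[j].tolist(),'centre',s[:2].round(4),'r',np.sqrt(s[2]+s[:2]@s[:2]).round(4),'disc z',np.nanpercentile(dz,[20,50,80]).round(4))
E
python3 - <<'E'
from h import *
z=np.load('pics/w1.npz'); caps(z['p'],z['w']); racks(z['p'],z['w'])
w=z['w'];q=w[(w[...,0]>.48)&(w[...,0]<.66)&(w[...,1]>-.03)&(w[...,1]<.1)&(w[...,2]>.03)&(w[...,2]<.14)]
print(np.percentile(q,[.5,99.5],axis=0).round(3)); print('lever',w[92,357])
go(.45,.28,.25,0)
E
```

```text
white [246, 5, 65, 23, 444] top 0.0974 circ [583.4  44.6] 11.5
white [388, 139, 27, 26, 530] top 0.0786 circ [465.6 -55.6] 11.2
white [216, 158, 27, 26, 520] top 0.0788 circ [446.  121.2] 11.0
blue [82, 66, 66, 127, 4944] top 0.0404 [482.3 250.1] [ 58.9 129.2] 82.47
  pocket [97, 82, 37, 40, 1105] centre [0.5139 0.2436] r 0.021 disc z [0.0329 0.0337 0.0345]
  pocket [101, 143, 34, 36, 940] centre [0.451 0.252] r 0.0211 disc z [0.0318 0.0326 0.0333]
yellow [0, 62, 27, 120, 1635] top 0.0327 [490.7 371.7] [ 24.4 129.9] 81.84
[[0.495 0.018 0.042]
 [0.599 0.09  0.112]]
lever [ 0.52323613 -0.01354048  0.02409055]
t 2.2 pos [0.45   0.0284 0.2503] yaw -0.15 tilt [ 2.e-04 -2.e-04 -1.e+00] q6 1.41 F [ 0.44 -0.04 -0.05] -> slide [ -0.06 -25.16   0.03] turn -0.0026
```

```bash
python3 -m inch '[{"slide":[0,-25.2,0],"turn":0,"grip":8.5},{"slide":[0,-25.2,0],"turn":0,"grip":8.5},{"slide":[0,-25.2,0],"turn":0,"grip":8.5},{"slide":[0,-25.2,0],"turn":0,"grip":8.5},{"slide":[0,-25.2,0],"turn":0,"grip":8.5},{"slide":[0,-25.2,0],"turn":0,"grip":8.5},{"slide":[0,-25.2,0],"turn":0,"grip":8.5},{"slide":[0,-25.2,0],"turn":0,"grip":8.5},{"slide":[0,-25.2,0],"turn":0,"grip":8.5},{"slide":[0,-25.2,0],"turn":0,"grip":8.5}]'; python3 - <<'E'
from h import *
go(.446,.1215,.18,0)
p,w,T,K=cloud('wrist'); caps(p,w); racks(p,w)
E
```

```text
time: 3.2
eef_pos: [0.4506, 0.2802, 0.2505]
tcp_rot: [1.0, -0.001, 0.0, -0.0]
contact_force: [-0.3, 0.1, 0.2]
opening: 0.996
finger_force: 0.0
t 3.2 pos [0.4506 0.2802 0.2505] yaw -0.15 tilt [ 4.e-04  0.e+00 -1.e+00] q6 1.94 F [-0.32  0.14  0.18] -> slide [-0.42 15.87  7.05] turn -0.0027
white [535, 5, 72, 23, 437] top 0.0973 circ [586.2  48.4] 10.4
white [630, 140, 10, 22, 89] top 0.0611 circ [465.1 -51.8] 11.0
white [457, 158, 30, 26, 549] top 0.0787 circ [445.6 121.7] 11.1
blue [315, 66, 69, 126, 3615] top 0.0406 [482.6 250.6] [ 57.7 128.6] 82.39
  pocket [331, 82, 39, 40, 1205] centre [0.5137 0.2467] r 0.0212 disc z [0.0321 0.0334 0.0342]
yellow [188, 57, 57, 125, 4162] top 0.033 [492.8 392.6] [ 58.3 129.3] 85.17
  pocket [198, 72, 38, 40, 1192] centre [0.5243 0.3893] r 0.0214 disc z [0.0223 0.0233 0.0241]
  pocket [199, 133, 36, 36, 1023] centre [0.461  0.3948] r 0.0214 disc z [0.0256 0.0267 0.0274]
```

```bash
python3 -m inch '[{"slide":[-0.4,15.9,0],"turn":0,"grip":8.5},{"slide":[-0.4,15.9,0],"turn":0,"grip":8.5},{"slide":[-0.4,15.9,0],"turn":0,"grip":8.5},{"slide":[-0.4,15.9,4],"turn":0,"grip":8.5},{"slide":[-0.4,15.9,7],"turn":0,"grip":8.5},{"slide":[-0.4,15.9,11],"turn":0,"grip":8.5},{"slide":[-0.4,15.9,11],"turn":0,"grip":8.5},{"slide":[-0.4,15.9,11],"turn":0,"grip":8.5}]'; python3 - <<'E'
from h import *
p,w,T,K=cloud('wrist'); caps(p,w)
go(.446,.1215,.022,0)
E
```

```text
time: 4.05
eef_pos: [0.4459, 0.1222, 0.1406]
tcp_rot: [1.0, -0.0, -0.0, 0.0]
contact_force: [0.6, 0.4, -0.4]
opening: 0.995
finger_force: 0.0
white [398, 116, 29, 20, 196] top 0.0976 circ [502.4  62.1] 5.7
white [542, 153, 50, 37, 1302] top 0.0786 circ [465.4 -55.4] 11.1
white [304, 179, 32, 38, 984] top 0.0787 circ [445.8 121.4] 11.3
t 4.1 pos [0.4472 0.1224 0.1421] yaw -0.03 tilt [ 2.4e-03  1.0e-04 -1.0e+00] q6 1.62 F [-0.07  0.24  0.94] -> slide [-0.15  0.09 12.01] turn -0.0006
```

```bash
cat >> h.py <<'E'
def weigh(n=20):
    F=[];E=[];P=[]
    for _ in range(n):
        ctrl.read_camera('wrist'); s=ctrl.get_state(); F.append(s['contact_force']);E.append(s['joint_efforts']);P.append(s['eef_pos'])
    F=np.array(F); print('t',round(s['time'],2),'F mean',F.mean(0).round(3),'sd',F.std(0).round(2),'sem',(F.std(0)/np.sqrt(n)).round(3),'eff',np.mean(E,0).round(3),'pos',np.mean(P,0).round(4),'open',s['opening'],'ff',s['finger_force'])
E
python3 -m inch '[{"slide":[0,0,4],"turn":0,"grip":8.5},{"slide":[0,0,7.5],"turn":0,"grip":8.5},{"slide":[0,0,10],"turn":0,"grip":8.5},{"slide":[0,0,10.8],"turn":0,"grip":8.5},{"slide":[0,0,10.8],"turn":0,"grip":8.5},{"slide":[0,0,10.8],"turn":0,"grip":8.5},{"slide":[0,0,10.8],"turn":0,"grip":8.5},{"slide":[0,0,10.8],"turn":0,"grip":8.5}]'; python3 - <<'E'
from h import *
weigh(24); go(.446,.1215,.022,0)
E
```

```text
time: 4.9
eef_pos: [0.4475, 0.1226, 0.034]
tcp_rot: [1.0, -0.0, 0.002, -0.0]
contact_force: [0.4, 0.6, -0.2]
opening: 0.999
finger_force: 0.0
t 6.1 F mean [-0.142 -0.026  0.075] sd [0.39 0.41 0.43] sem [0.08  0.085 0.087] eff [ 0.0000e+00 -2.4824e+01 -2.3816e+01  0.0000e+00 -1.0000e-03 -0.0000e+00] pos [0.4462 0.1225 0.0325] open 0.9942541102492832 ff 0.0
t 6.1 pos [0.4461 0.1225 0.0323] yaw -0.01 tilt [-0.  0. -1.] q6 1.62 F [-0.05 -0.21  0.21] -> slide [-0.01  0.1   1.03] turn -0.0002
```

```bash
python3 -m inch '[{"slide":[0,0.1,1.0],"turn":0,"grip":8.5},{"slide":[0,0.1,1.0],"turn":0,"grip":5},{"slide":[0,0.1,1.0],"turn":0,"grip":5},{"slide":[0,0.1,1.0],"turn":0,"grip":5},{"slide":[0,0.1,1.0],"turn":0,"grip":4},{"slide":[0,0.1,1.0],"turn":0,"grip":4},{"slide":[0,0.1,1.0],"turn":0,"grip":3},{"slide":[0,0.1,1.0],"turn":0,"grip":3},{"slide":[0,0.1,1.0],"turn":0,"grip":3},{"slide":[0,0.1,1.0],"turn":0,"grip":3},{"slide":[0,0.1,1.0],"turn":0,"grip":3},{"slide":[0,0.1,1.0],"turn":0,"grip":3}]' 40
```

```text
time: 7.3
eef_pos: [0.4461, 0.1215, 0.0223]
tcp_rot: [1.0, -0.0, 0.0, -0.0]
contact_force: [-0.5, 0.4, 0.0]
opening: 0.353
finger_force: 0.0
```

```bash
python3 - <<'E'
from h import *
p,w,T,K=cloud('wrist'); cv2.imwrite('pics/w2.png',p[:,:,::-1]); caps(p,w)
s=ctrl.get_state(); print(s['opening'],s['finger_force'])
E
```

```text
white [476, 144, 65, 34, 670] top 0.0977 circ [502.3  62. ] 6.4
white [531, 148, 99, 7, 160] top 0.0844 circ [502.3  27.3] 2.3
white [291, 244, 57, 74, 3423] top 0.0787 circ [445.7 121.5] 11.7
0.3488728507591105 0.0
```

View pics/w2.png

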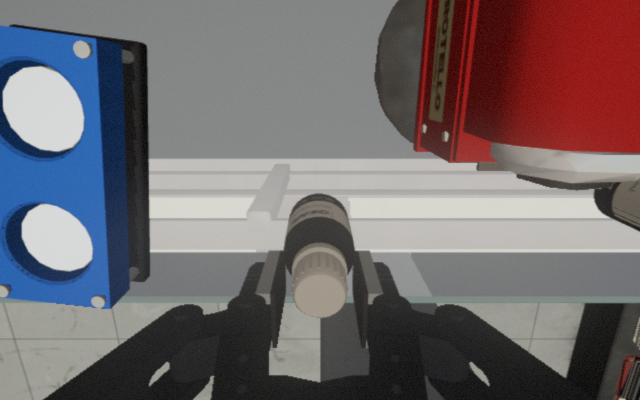

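The bottle is centred between the pads at (320,260) with a small gap left, so the opening reading doesn't scale linearly. I'll close further.

```bash
python3 -m inch '[{"slide":[0,0,0],"turn":0,"grip":2.6},{"slide":[0,0,0],"turn":0,"grip":2.2},{"slide":[0,0,0],"turn":0,"grip":1.8},{"slide":[0,0,0],"turn":0,"grip":1.8},{"slide":[0,0,0],"turn":0,"grip":1.8},{"slide":[0,0,0],"turn":0,"grip":1.8}]' 40
```

```text
time: 7.95
eef_pos: [0.4463, 0.1215, 0.0225]
tcp_rot: [1.0, -0.0, 0.0, -0.0]
contact_force: [-0.3, -0.2, 1.7]
opening: 0.271
finger_force: 39.2
```

```bash
python3 - <<'E'
from h import *
p,w,T,K=cloud('wrist'); cv2.imwrite('pics/w3.png',cv2.resize(p[180:370,220:420,::-1],None,fx=3,fy=3)); caps(p,w)
p,w,T,K=cloud('side'); cv2.imwrite('pics/s3.png',cv2.resize(p[130:240,320:430,::-1],None,fx=5,fy=5))
a=cv2.resize(cv2.imread('pics/w3.png'),(400,380)); b=cv2.resize(cv2.imread('pics/s3.png'),(380,380)); cv2.imwrite('pics/both3.png',np.hstack([a,b]))
E
```

```text
white [498, 144, 41, 35, 648] top 0.0978 circ [502.2  62.3] 6.2
white [534, 149, 106, 7, 181] top 0.0869 circ [502.4  26.1] 1.6
white [291, 244, 56, 73, 3333] top 0.0788 circ [446.1 121.5] 11.2
```

View pics/both3.png

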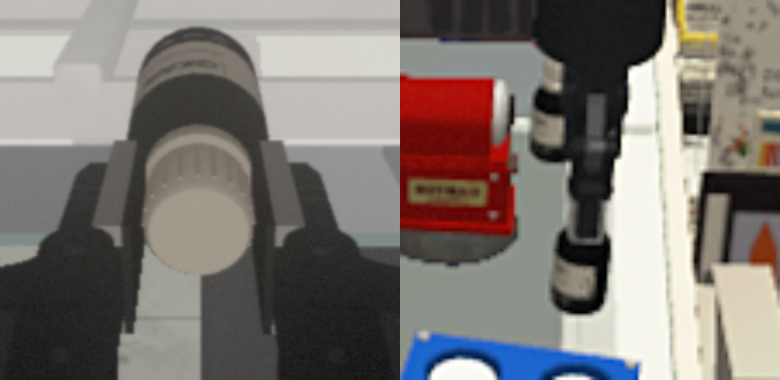

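```bash
python3 - <<'E'
from h import *
i=ctrl.camera_info('side');K=np.array(i['K']);M=np.array(i['camera_from_world'])
for P in [(.446,.1395,.0225),(.446,.1395,.041),(.446,.1395,.056),(.446,.1395,.005),(.446,.1335,.056)]:
    c=K@(M[:3,:3]@P+M[:3,3]); print(P,(c[:2]/c[2]).round(1))
p,w,T,K=cloud('side')
for r in range(170,224,2): print(r,[tuple((w[r,c]*1000).round(0)) for c in (366,371,375)],p[r,371])
E
```

```text
(0.446, 0.1395, 0.0225) [372.9 213.3]
(0.446, 0.1395, 0.041) [373.3 206.3]
(0.446, 0.1395, 0.056) [373.7 200.5]
(0.446, 0.1395, 0.005) [372.5 219.8]
(0.446, 0.1335, 0.056) [373.7 198.8]
170 [(np.float64(464.0), np.float64(-41.0), np.float64(19.0)), (np.float64(456.0), np.float64(183.0), np.float64(157.0)), (np.float64(449.0), np.float64(183.0), np.float64(157.0))] [38 39 39]
172 [(np.float64(463.0), np.float64(-42.0), np.float64(13.0)), (np.float64(456.0), np.float64(185.0), np.float64(154.0)), (np.float64(449.0), np.float64(184.0), np.float64(154.0))] [41 43 46]
174 [(np.float64(463.0), np.float64(-41.0), np.float64(7.0)), (np.float64(nan), np.float64(nan), np.float64(nan)), (np.float64(448.0), np.float64(184.0), np.float64(149.0))] [24 24 26]
176 [(np.float64(463.0), np.float64(-38.0), np.float64(4.0)), (np.float64(456.0), np.float64(185.0), np.float64(145.0)), (np.float64(448.0), np.float64(182.0), np.float64(143.0))] [22 23 24]
178 [(np.float64(463.0), np.float64(-31.0), np.float64(2.0)), (np.float64(455.0), np.float64(177.0), np.float64(135.0)), (np.float64(448.0), np.float64(17
[... 3513 characters left out ...]
64(12.0)), (np.float64(450.0), np.float64(140.0), np.float64(15.0)), (np.float64(441.0), np.float64(136.0), np.float64(13.0))] [77 71 65]
218 [(np.float64(460.0), np.float64(137.0), np.float64(7.0)), (np.float64(449.0), np.float64(139.0), np.float64(9.0)), (np.float64(441.0), np.float64(136.0), np.float64(8.0))] [ 9 10 14]
220 [(np.float64(460.0), np.float64(137.0), np.float64(1.0)), (np.float64(449.0), np.float64(140.0), np.float64(5.0)), (np.float64(440.0), np.float64(132.0), np.float64(-1.0))] [0 0 0]
222 [(np.float64(460.0), np.float64(141.0), np.float64(-1.0)), (np.float64(449.0), np.float64(144.0), np.float64(2.0)), (np.float64(440.0), np.float64(141.0), np.float64(1.0))] [220 221 207]
```

The depth shows the fingertips at about z = 0.062, so the pads hold the 24 mm cap. The opening of 23 mm fits that. It is a sound, centred grip, so I'll lift and weigh.

```bash
python3 -m inch '[{"slide":[0,0,-0.4],"turn":0,"grip":1.8},{"slide":[0,0,-0.8],"turn":0,"grip":1.8},{"slide":[0,0,-1.1],"turn":0,"grip":1.8},{"slide":[0,0,-1.1],"turn":0,"grip":1.8},{"slide":[0,0,-1.1],"turn":0,"grip":1.8},{"slide":[0,0,-1.1],"turn":0,"grip":1.8},{"slide":[0,0,-1.1],"turn":0,"grip":1.8},{"slide":[0,0,-1.1],"turn":0,"grip":1.8}]' 50; python3 - <<'E'
from h import *
weigh(24); p,w,T,K=cloud('wrist'); caps(p,w); go(.451,.254,.12,0); go(.461,.3948,.12,0)
E
```

```text
time: 8.9
eef_pos: [0.4459, 0.1215, 0.0332]
tcp_rot: [1.0, -0.0, -0.0, 0.0]
contact_force: [0.0, -0.5, -0.5]
opening: 0.263
finger_force: 49.0
t 10.1 F mean [ 0.214 -0.011 -0.529] sd [0.43 0.46 0.46] sem [0.088 0.095 0.094] eff [  0.    -25.11  -24.183   0.     -0.      0.   ] pos [0.4461 0.1215 0.0333] open 0.26322847273064787 ff 48.95842909812927
white [449, 139, 73, 32, 573] top 0.0977 circ [502.2  61.4] 6.6
white [516, 143, 81, 5, 127] top 0.0835 circ [502.5  26.9] 2.1
white [291, 244, 56, 73, 3316] top 0.0895 circ [445.9 121.1] 11.5
t 10.15 pos [0.4461 0.1215 0.0333] yaw -0.01 tilt [ 0.  0. -1.] q6 1.62 F [-0.48 -1.61 -0.77] -> slide [  0.49 -13.25  -8.67] turn -0.0002
t 10.15 pos [0.4461 0.1215 0.0333] yaw -0.01 tilt [ 0.  0. -1.] q6 1.62 F [-0.48 -1.61 -0.77] -> slide [  1.49 -27.33  -8.67] turn -0.0002
```

Bottle A weighs about 62 g (the joint torques agree at 63 g), so it is nearly empty and goes to the yellow rack, near pocket.

```bash
python3 -m inch '[{"slide":[0,0,-4],"turn":0,"grip":1.8},{"slide":[0,0,-8.7],"turn":0,"grip":1.8},{"slide":[0.5,-4,-8.7],"turn":0,"grip":1.8},{"slide":[1,-8.5,-8.7],"turn":0,"grip":1.8},{"slide":[1.2,-13,-8.7],"turn":0,"grip":1.8},{"slide":[1.3,-17.5,-8.7],"turn":0,"grip":1.8},{"slide":[1.4,-22,-8.7],"turn":0,"grip":1.8},{"slide":[1.5,-25.5,-8.7],"turn":0,"grip":1.8},{"slide":[1.5,-27.3,-8.7],"turn":0,"grip":1.8},{"slide":[1.5,-27.3,-8],"turn":0,"grip":1.8},{"slide":[1.5,-27.3,-6],"turn":0,"grip":1.8},{"slide":[1.5,-27.3,-4.2],"turn":0,"grip":1.8},{"slide":[1.5,-27.3,-4.2],"turn":0,"grip":1.8},{"slide":[1.5,-27.3,-4.2],"turn":0,"grip":1.8},{"slide":[1.5,-27.3,-4.2],"turn":0,"grip":1.8},{"slide":[1.5,-27.3,-4.2],"turn":0,"grip":1.8},{"slide":[1.5,-27.3,-4.2],"turn":0,"grip":1.8}]' 50; python3 - <<'E'
from h import *
go(.461,.3948,.075,0)
p,w,T,K=cloud('wrist'); cv2.imwrite('pics/w4.png',p[:,:,::-1]); caps(p,w); racks(p,w)
p,w,T,K=cloud('side'); cv2.imwrite('pics/s4.png',cv2.resize(p[190:350,260:440,::-1],None,fx=4,fy=4,interpolation=cv2.INTER_CUBIC)[:600]); racks(p,w)
E
```

```text
time: 11.85
eef_pos: [0.4618, 0.3947, 0.0764]
tcp_rot: [1.0, -0.0, 0.001, -0.0]
contact_force: [-0.7, 0.4, -1.2]
opening: 0.265
finger_force: 49.4
t 11.85 pos [0.4618 0.3947 0.0764] yaw -0.02 tilt [ 1.6e-03  9.0e-04 -1.0e+00] q6 2.11 F [-0.74  0.44 -1.15] -> slide [-0.08 -0.01  0.14] turn -0.0004
white [288, 201, 62, 30, 684] top 0.0904 circ [471.  394.6] 15.4
blue [479, 68, 159, 213, 13161] top 0.0405 [481.4 250.3] [ 59.8 130.7] 82.52
  pocket [540, 71, 14, 14, 153] centre [0.5441 0.2653] r 0.0042 disc z [0.0417 0.0425 0.0432]
  pocket [531, 97, 65, 70, 3323] centre [0.5135 0.2471] r 0.0214 disc z [0.0328 0.0335 0.0342]
  pocket [501, 200, 66, 60, 3009] centre [0.4504 0.2553] r 0.0216 disc z [0.0318 0.0326 0.0334]
yellow [272, 51, 110, 204, 10081] top 0.033 [492.6 392.5] [ 58.  129.4] 85.21
  pocket [293, 78, 67, 69, 3618] centre [0.5242 0.39  ] r 0.0209 disc z [0.0219 0.0232 0.0239]
blue [319, 227, 39, 29, 679] top 0.0407 [510.1 248.3] [60.1 73.4] 83.95
  pocket [328, 233, 21, 12, 189] centre [0.5144 0.2503] r 0.023 disc z [0.0339 0.0349 0.036 ]
yellow [304, 280, 80, 37, 1355] top 0.034 [493.5 394.4] [ 60.6 129.2] 84.75
  pocket [314, 287, 24, 17, 290] centre [0.525  0.3928] r 0.0223 disc z [0.0236 0.0246 0.0256]
```

View pics/w4.png

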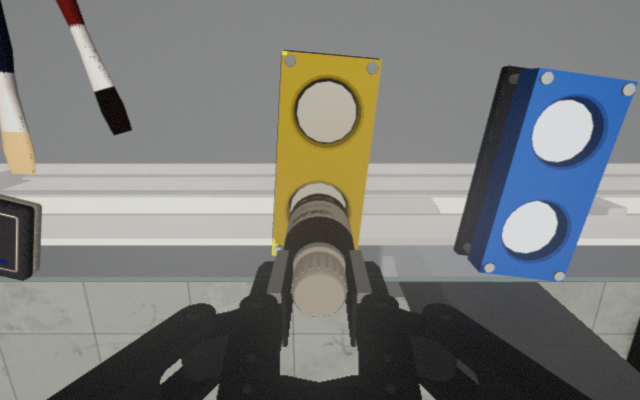

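The bottle hangs over the near pocket at (320,200), lined up with it to within 1 mm. I'll lower it in steps and watch the force.

```bash
python3 -m inch '[{"slide":[0,0,0.5],"turn":0,"grip":1.8},{"slide":[0,0,1.0],"turn":0,"grip":1.8},{"slide":[0,0,1.4],"turn":0,"grip":1.8},{"slide":[0,0,1.8],"turn":0,"grip":1.8},{"slide":[0,0,2.1],"turn":0,"grip":1.8},{"slide":[0,0,2.2],"turn":0,"grip":1.8},{"slide":[0,0,2.2],"turn":0,"grip":1.8},{"slide":[0,0,2.2],"turn":0,"grip":1.8}]' 60; python3 -m inch '[{"slide":[0,0,0.1],"turn":0,"grip":1.8},{"slide":[0,0,0.2],"turn":0,"grip":1.8},{"slide":[0,0,0.3],"turn":0,"grip":1.8},{"slide":[0,0,0.4],"turn":0,"grip":1.8},{"slide":[0,0,0.5],"turn":0,"grip":1.8},{"slide":[0,0,0.6],"turn":0,"grip":1.8},{"slide":[0,0,0.6],"turn":0,"grip":1.8},{"slide":[0,0,0.6],"turn":0,"grip":1.8}]'
```

```text
time: 12.75
eef_pos: [0.4613, 0.3946, 0.0535]
tcp_rot: [1.0, -0.0, 0.0, -0.0]
contact_force: [0.1, -0.1, -0.5]
opening: 0.262
finger_force: 59.4
time: 13.55
eef_pos: [0.4614, 0.3946, 0.0479]
tcp_rot: [1.0, -0.0, 0.0, -0.0]
contact_force: [-0.3, -0.4, 3.7]
opening: 0.259
finger_force: 60.3
```

```bash
for k in 1; do python3 -m inch '[{"slide":[0,0,0.1],"turn":0,"grip":1.8},{"slide":[0,0,0.2],"turn":0,"grip":1.8},{"slide":[0,0,0.3],"turn":0,"grip":1.8},{"slide":[0,0,0.4],"turn":0,"grip":1.8},{"slide":[0,0,0.4],"turn":0,"grip":1.8},{"slide":[0,0,0.4],"turn":0,"grip":1.8}]'; done; python3 -m inch '[{"slide":[0,0,0.1],"turn":0,"grip":1.8},{"slide":[0,0,0.2],"turn":0,"grip":1.8},{"slide":[0,0,0.2],"turn":0,"grip":1.8},{"slide":[0,0,0.2],"turn":0,"grip":1.8}]'; python3 -m inch '[{"slide":[0,0,0.1],"turn":0,"grip":1.8},{"slide":[0,0,0.1],"turn":0,"grip":1.8},{"slide":[0,0,0.1],"turn":0,"grip":1.8}]'
```

```text
time: 14.15
eef_pos: [0.4612, 0.3946, 0.0432]
tcp_rot: [1.0, -0.0, 0.0, -0.0]
contact_force: [-0.4, -0.8, 3.9]
opening: 0.256
finger_force: 60.3
time: 14.55
eef_pos: [0.4612, 0.3946, 0.0413]
tcp_rot: [1.0, -0.0, 0.0, -0.0]
contact_force: [-0.2, -2.2, 3.8]
opening: 0.258
finger_force: 60.3
time: 14.85
eef_pos: [0.4612, 0.3946, 0.0403]
tcp_rot: [1.0, -0.0, 0.0, -0.0]
contact_force: [-0.1, -0.2, 4.0]
opening: 0.263
finger_force: 60.3
```

```bash
python3 -m inch '[{"slide":[0,0,0.1],"turn":0,"grip":1.8},{"slide":[0,0,0.1],"turn":0,"grip":1.8},{"slide":[0,0,0.1],"turn":0,"grip":1.8}]';python3 -m inch '[{"slide":[0,0,0.1],"turn":0,"grip":1.8},{"slide":[0,0,0.1],"turn":0,"grip":1.8},{"slide":[0,0,0.1],"turn":0,"grip":1.8}]'
```

```text
time: 15.15
eef_pos: [0.4612, 0.3945, 0.0393]
tcp_rot: [1.0, -0.0, 0.0, -0.0]
contact_force: [-0.1, -0.8, 3.4]
opening: 0.262
finger_force: 60.3
time: 15.45
eef_pos: [0.4613, 0.3946, 0.0388]
tcp_rot: [1.0, -0.0, 0.0, -0.0]
contact_force: [-0.8, -0.4, 6.4]
opening: 0.262
finger_force: 60.4
```

Force is rising at z ≈ 0.039, the predicted stop height.

```bash
python3 -m inch '[{"slide":[0,0,0.1],"turn":0,"grip":1.8},{"slide":[0,0,0.1],"turn":0,"grip":1.8},{"slide":[0,0,0.1],"turn":0,"grip":1.8}]';python3 -m inch '[{"slide":[0,0,0.05],"turn":0,"grip":1.8},{"slide":[0,0,0.05],"turn":0,"grip":1.8},{"slide":[0,0,0.05],"turn":0,"grip":1.8}]'
```

```text
time: 15.75
eef_pos: [0.4614, 0.3946, 0.0384]
tcp_rot: [1.0, -0.0, 0.0, 0.0]
contact_force: [-1.5, -1.8, 9.2]
opening: 0.265
finger_force: 60.8
time: 16.05
eef_pos: [0.4616, 0.3946, 0.0382]
tcp_rot: [1.0, -0.0, 0.0, 0.0]
contact_force: [-1.7, -2.7, 9.3]
opening: 0.261
finger_force: 60.9
```

```bash
python3 -m inch '[{"slide":[0,0,0.1],"turn":0,"grip":1.8},{"slide":[0,0,0.1],"turn":0,"grip":1.8},{"slide":[0,0,0.1],"turn":0,"grip":1.8},{"slide":[0,0,0.1],"turn":0,"grip":1.8}]';python3 -m inch '[{"slide":[0,0,-0.1],"turn":0,"grip":1.8},{"slide":[0,0,-0.2],"turn":0,"grip":1.8},{"slide":[0,0,-0.2],"turn":0,"grip":1.8},{"slide":[0,0,-0.2],"turn":0,"grip":1.8}]'
```

```text
time: 16.45
eef_pos: [0.4617, 0.3947, 0.0378]
tcp_rot: [1.0, 0.0, 0.0, 0.0]
contact_force: [-2.7, -2.6, 11.3]
opening: 0.26
finger_force: 61.1
time: 16.85
eef_pos: [0.4614, 0.3947, 0.0386]
tcp_rot: [1.0, -0.0, 0.0, -0.0]
contact_force: [-1.7, -1.9, 7.9]
opening: 0.264
finger_force: 60.8
```

Release, rise, and go look over the sharpener toward bottle B.

```bash
python3 -m inch '[{"slide":[0,0,-0.1],"turn":0,"grip":2.6},{"slide":[0,0,-0.1],"turn":0,"grip":3.0},{"slide":[0,0,-0.1],"turn":0,"grip":4.5},{"slide":[0,0,-0.1],"turn":0,"grip":6},{"slide":[0,0,-0.1],"turn":0,"grip":6},{"slide":[0,0,-0.1],"turn":0,"grip":6},{"slide":[0,0,-1],"turn":0,"grip":6},{"slide":[0,0,-4],"turn":0,"grip":6},{"slide":[0,0,-8],"turn":0,"grip":6},{"slide":[0,0,-12],"turn":0,"grip":6},{"slide":[0,0,-12],"turn":0,"grip":6},{"slide":[0,0,-12],"turn":0,"grip":6}]'; python3 - <<'E'
from h import *
p,w,T,K=cloud('wrist'); cv2.imwrite('pics/w5.png',p[:,:,::-1]); caps(p,w); racks(p,w)
p,w,T,K=cloud('side'); cv2.imwrite('pics/s5.png',cv2.resize(p[190:350,260:440,::-1],None,fx=4,fy=4,interpolation=cv2.INTER_CUBIC)[:600]);racks(p,w)
go(.4655,-.0555,.2,0)
E
```

```text
time: 18.05
eef_pos: [0.4621, 0.3951, 0.1602]
tcp_rot: [1.0, -0.0, 0.002, -0.001]
contact_force: [0.1, -1.1, -1.4]
opening: 0.704
finger_force: 0.0
white [305, 180, 31, 37, 934] top 0.0959 circ [461.3 394.4] 11.0
blue [440, 75, 108, 159, 6739] top 0.0405 [481.4 250.4] [ 59.6 130.1] 82.56
  pocket [474, 96, 51, 51, 1941] centre [0.5135 0.247 ] r 0.0216 disc z [0.0327 0.0335 0.0343]
  pocket [455, 172, 49, 46, 1750] centre [0.4504 0.2553] r 0.0218 disc z [0.0318 0.0326 0.0335]
yellow [285, 63, 80, 155, 5927] top 0.033 [492.6 392.8] [ 58.3 129.5] 85.05
  pocket [301, 82, 49, 51, 1957] centre [0.5243 0.3901] r 0.0211 disc z [0.0219 0.0231 0.0239]
blue [319, 227, 70, 33, 1192] top 0.0407 [482.8 251.3] [ 61.8 129.1] 81.81
  pocket [328, 233, 21, 12, 189] centre [0.5146 0.2498] r 0.023 disc z [0.034  0.0352 0.0367]
  pocket [361, 238, 20, 12, 189] centre [0.4515 0.2596] r 0.022 disc z [0.0329 0.034  0.0352]
yellow [305, 280, 79, 37, 1345] top 0.0339 [493.5 393.7] [ 60.7 129.1] 85.4
  pocket [314, 287, 24, 17, 289] centre [0.5252 0.393 ] r 0.0221 disc z [0.0234 0.0245 0.0255]
t 18.15 pos [0.4603 0.3941 0.1568] yaw -0.01 tilt [-0.0017 -0.001  -1.    ] q6 2.11 F [0.15 0.   0.08] -> slide [ 0.52 44.96 -4.28] turn -0.0002
```

View pics/w5.png

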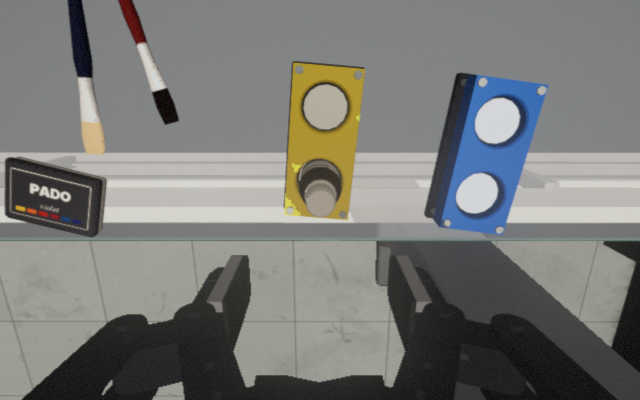

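The cap top stands 63 mm above the block top (64 mm when home), so bottle A is seated at (320,190). On to bottle B.

```bash
python3 -m inch '[{"slide":[0,3,-4.3],"turn":0,"grip":6},{"slide":[0.5,8,-4.3],"turn":0,"grip":6},{"slide":[0.5,13,-4.3],"turn":0,"grip":6},{"slide":[0.5,18,-4.3],"turn":0,"grip":6},{"slide":[0.5,23,-4.3],"turn":0,"grip":6},{"slide":[0.5,28,-4.3],"turn":0,"grip":6},{"slide":[0.5,33,-4.3],"turn":0,"grip":6},{"slide":[0.5,38,-4.3],"turn":0,"grip":6},{"slide":[0.5,43,-4.3],"turn":0,"grip":6},{"slide":[0.5,45,-4.3],"turn":0,"grip":6},{"slide":[0.5,45,-4.3],"turn":0,"grip":6},{"slide":[0.5,45,-4.3],"turn":0,"grip":6},{"slide":[0.5,45,0],"turn":0,"grip":6},{"slide":[0.5,45,0],"turn":0,"grip":6},{"slide":[0.5,45,0],"turn":0,"grip":6},{"slide":[0.5,45,0],"turn":0,"grip":6},{"slide":[0.5,45,0],"turn":0,"grip":6}]'; python3 - <<'E'
from h import *
go(.4655,-.0555,.033,0); p,w,T,K=cloud('wrist'); caps(p,w)
E
```

```text
time: 19.85
eef_pos: [0.4671, -0.0553, 0.1596]
tcp_rot: [1.0, 0.0, 0.001, 0.0]
contact_force: [-0.6, -0.4, -0.1]
opening: 0.703
finger_force: 0.0
t 19.85 pos [ 0.4671 -0.0553  0.1596] yaw 0.04 tilt [ 2.8e-03 -9.0e-04 -1.0e+00] q6 1.24 F [-0.58 -0.45 -0.14] -> slide [-2.000e-01  1.000e-02  1.266e+01] turn 0.0007
white [90, 3, 87, 32, 884] top 0.0972 circ [583.7  46.7] 13.8
white [191, 146, 16, 14, 142] top 0.0974 circ [502.2  27.5] 5.3
white [305, 175, 30, 36, 857] top 0.0787 circ [465.3 -56.1] 11.2
```

```bash
python3 -m inch '[{"slide":[-0.1,0,4],"turn":0,"grip":6},{"slide":[-0.1,0,8],"turn":0,"grip":6},{"slide":[-0.1,0,11],"turn":0,"grip":6},{"slide":[-0.1,0,12.5],"turn":0,"grip":6},{"slide":[-0.1,0,12.5],"turn":0,"grip":6},{"slide":[-0.1,0,12.5],"turn":0,"grip":6},{"slide":[-0.1,0,12.5],"turn":0,"grip":6},{"slide":[-0.1,0,12.5],"turn":0,"grip":6},{"slide":[-0.1,0,12.5],"turn":0,"grip":6}]'; python3 - <<'E'
from h import *
weigh(24); go(.4654,-.0558,.0225,0)
E
```

```text
time: 20.8
eef_pos: [0.4659, -0.0557, 0.034]
tcp_rot: [1.0, -0.0, 0.001, 0.0]
contact_force: [0.0, 1.7, 0.2]
opening: 0.702
finger_force: 0.0
t 22.0 F mean [0.119 0.042 0.15 ] sd [0.4  0.46 0.55] sem [0.082 0.094 0.113] eff [  0.    -25.329 -23.835   0.     -0.      0.   ] pos [ 0.4651 -0.0555  0.0329] open 0.7012332235711202 ff 0.0
t 22.0 pos [ 0.4651 -0.0555  0.0328] yaw -0.01 tilt [ 0.  0. -1.] q6 1.24 F [-0.44 -0.53  0.21] -> slide [0.03 0.03 1.03] turn -0.0002
```

```bash
python3 -m inch '[{"slide":[0,0,0.5],"turn":0,"grip":6},{"slide":[0,0,1],"turn":0,"grip":4.5},{"slide":[0,0,1],"turn":0,"grip":3.2},{"slide":[0,0,1],"turn":0,"grip":3},{"slide":[0,0,1],"turn":0,"grip":3},{"slide":[0,0,1],"turn":0,"grip":2.6},{"slide":[0,0,1],"turn":0,"grip":2.2},{"slide":[0,0,1],"turn":0,"grip":1.8},{"slide":[0,0,1],"turn":0,"grip":1.8},{"slide":[0,0,1],"turn":0,"grip":1.8},{"slide":[0,0,1],"turn":0,"grip":1.8},{"slide":[0,0,1],"turn":0,"grip":1.8}]' 50; python3 -m inch '[{"slide":[0,0,-0.4],"turn":0,"grip":1.8},{"slide":[0,0,-0.8],"turn":0,"grip":1.8},{"slide":[0,0,-1.1],"turn":0,"grip":1.8},{"slide":[0,0,-1.1],"turn":0,"grip":1.8},{"slide":[0,0,-1.1],"turn":0,"grip":1.8},{"slide":[0,0,-1.1],"turn":0,"grip":1.8},{"slide":[0,0,-1.1],"turn":0,"grip":1.8},{"slide":[0,0,-1.1],"turn":0,"grip":1.8}]'; python3 - <<'E'
from h import *
weigh(24); p,w,T,K=cloud('wrist'); caps(p,w); go(.451,.254,.14,0); go(.5243,.3897,.14,0)
E
```

```text
time: 23.2
eef_pos: [0.4654, -0.0556, 0.0232]
tcp_rot: [1.0, -0.0, 0.0, 0.0]
contact_force: [-0.6, 0.6, 4.4]
opening: 0.264
finger_force: 49.1
time: 24.0
eef_pos: [0.4649, -0.0554, 0.0337]
tcp_rot: [1.0, -0.0, -0.0, -0.0]
contact_force: [0.6, -0.1, -2.6]
opening: 0.264
finger_force: 49.1
t 25.2 F mean [ 0.007  0.033 -3.344] sd [0.53 0.42 0.42] sem [0.109 0.086 0.086] eff [-0.0000e+00 -2.6746e+01 -2.5272e+01  1.0000e-03 -3.0000e-03 -0.0000e+00] pos [ 0.465  -0.0555  0.0338] open 0.2654563557931059 ff 49.095379114151
white [58, 195, 68, 30, 607] top 0.0977 circ [502.1  27.6] 6.0
white [291, 242, 56, 73, 3331] top 0.0893 circ [465.7 -55.5] 11.3
t 25.25 pos [ 0.465  -0.0555  0.0338] yaw -0.01 tilt [-0.  0. -1.] q6 1.24 F [ 0.24 -0.28 -3.17] -> slide [ -1.41 -30.95 -10.62] turn -0.0002
t 25.25 pos [ 0.465  -0.0555  0.0338] yaw -0.01 tilt [-0.  0. -1.] q6 1.24 F [ 0.24 -0.28 -3.17] -> slide [  5.92 -44.52 -10.62] turn -0.0002
```

Bottle B weighs 310–350 g, so it is full and goes to the blue rack, near pocket.

```bash
python3 -m inch '[{"slide":[0,0,-4],"turn":0,"grip":1.8},{"slide":[-0.3,0,-8.5],"turn":0,"grip":1.8},{"slide":[-0.5,-1,-12.6],"turn":0,"grip":1.8},{"slide":[-1,-5,-12.6],"turn":0,"grip":1.8},{"slide":[-1.4,-9.5,-12.6],"turn":0,"grip":1.8},{"slide":[-1.4,-14,-12.6],"turn":0,"grip":1.8},{"slide":[-1.4,-18.5,-12.6],"turn":0,"grip":1.8},{"slide":[-1.4,-23,-12.6],"turn":0,"grip":1.8},{"slide":[-1.4,-27,-12.6],"turn":0,"grip":1.8},{"slide":[-1.4,-30,-12.6],"turn":0,"grip":1.8},{"slide":[-1.4,-31,-12.6],"turn":0,"grip":1.8},{"slide":[-1.4,-31,-11],"turn":0,"grip":1.8},{"slide":[-1.4,-31,-8],"turn":0,"grip":1.8},{"slide":[-1.4,-31,-5.5],"turn":0,"grip":1.8},{"slide":[-1.4,-31,-4.6],"turn":0,"grip":1.8},{"slide":[-1.4,-31,-4.6],"turn":0,"grip":1.8},{"slide":[-1.4,-31,-4.6],"turn":0,"grip":1.8},{"slide":[-1.4,-31,-4.6],"turn":0,"grip":1.8},{"slide":[-1.4,-31,-4.6],"turn":0,"grip":1.8},{"slide":[-1.4,-31,-4.6],"turn":0,"grip":1.8}]' 60; python3 - <<'E'
from h import *
p,w,T,K=cloud('wrist'); cv2.imwrite('pics/w6.png',p[:,:,::-1]); caps(p,w); racks(p,w); go(.4505,.2548,.06,0)
E
```

```text
time: 27.25
eef_pos: [0.4518, 0.2547, 0.0809]
tcp_rot: [1.0, -0.0, 0.001, -0.0]
contact_force: [-0.8, -0.8, -3.2]
opening: 0.258
finger_force: 60.3
white [94, 177, 22, 18, 126] top 0.0533 circ [473.3 382.2] 6.9
white [16, 194, 70, 57, 2679] top 0.0959 circ [461.3 393.8] 11.5
white [291, 200, 57, 27, 570] top 0.0942 circ [464.  253.5] 13.3
blue [273, 50, 118, 200, 9844] top 0.0406 [485.  249.5] [ 57.6 122.8] 82.59
  pocket [300, 79, 66, 68, 3489] centre [0.5135 0.2462] r 0.0209 disc z [0.0326 0.0335 0.0341]
yellow [41, 33, 117, 213, 11868] top 0.033 [492.2 392.8] [ 60.  130.3] 85.1
  pocket [69, 61, 65, 69, 3387] centre [0.5243 0.3886] r 0.0212 disc z [0.0226 0.0234 0.0241]
t 27.3 pos [0.4515 0.2547 0.0806] yaw -0.01 tilt [ 1.3e-03  4.0e-04 -1.0e+00] q6 1.89 F [ 1.43 -0.44 -3.31] -> slide [-0.11 -0.01  2.06] turn -0.0002
```

View pics/w6.png

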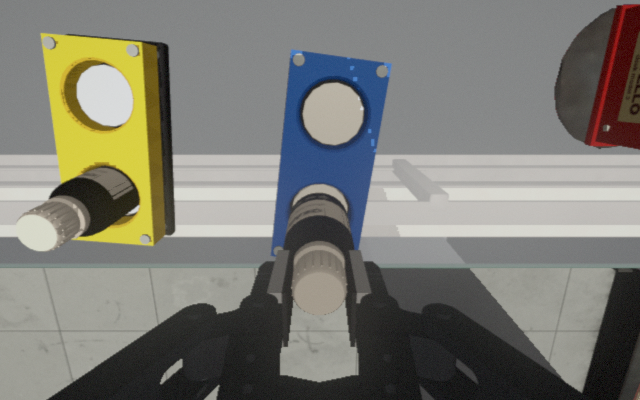

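Bottle B hangs over the blue near pocket at (320,205), lined up. Bottle A stays upright in yellow. Lowering in steps.

```bash
python3 -m inch '[{"slide":[-0.05,0,0.5],"turn":0,"grip":1.8},{"slide":[-0.05,0,1.0],"turn":0,"grip":1.8},{"slide":[-0.05,0,1.4],"turn":0,"grip":1.8},{"slide":[-0.05,0,1.8],"turn":0,"grip":1.8},{"slide":[-0.05,0,2.0],"turn":0,"grip":1.8},{"slide":[-0.05,0,2.0],"turn":0,"grip":1.8},{"slide":[-0.05,0,2.0],"turn":0,"grip":1.8}]' 60; python3 -m inch '[{"slide":[0,0,0.1],"turn":0,"grip":1.8},{"slide":[0,0,0.2],"turn":0,"grip":1.8},{"slide":[0,0,0.3],"turn":0,"grip":1.8},{"slide":[0,0,0.4],"turn":0,"grip":1.8},{"slide":[0,0,0.5],"turn":0,"grip":1.8},{"slide":[0,0,0.5],"turn":0,"grip":1.8},{"slide":[0,0,0.5],"turn":0,"grip":1.8}]'
```

```text
time: 28.0
eef_pos: [0.4507, 0.2545, 0.0598]
tcp_rot: [1.0, -0.0, 0.0, 0.0]
contact_force: [0.5, -0.1, -3.3]
opening: 0.26
finger_force: 60.3
time: 28.7
eef_pos: [0.451, 0.2546, 0.0554]
tcp_rot: [1.0, -0.0, 0.0, -0.0]
contact_force: [-1.9, -1.9, 0.8]
opening: 0.259
finger_force: 60.7
```

```bash
python3 -m inch '[{"slide":[0,0,0.1],"turn":0,"grip":1.8},{"slide":[0,0,0.2],"turn":0,"grip":1.8},{"slide":[0,0,0.3],"turn":0,"grip":1.8},{"slide":[0,0,0.3],"turn":0,"grip":1.8},{"slide":[0,0,0.3],"turn":0,"grip":1.8}]'; python3 -m inch '[{"slide":[0,0,0.1],"turn":0,"grip":1.8},{"slide":[0,0,0.1],"turn":0,"grip":1.8},{"slide":[0,0,0.1],"turn":0,"grip":1.8}]'
```

```text
time: 29.2
eef_pos: [0.4507, 0.2546, 0.0519]
tcp_rot: [1.0, -0.0, 0.0, -0.0]
contact_force: [0.4, -0.2, 1.2]
opening: 0.259
finger_force: 60.8
time: 29.5
eef_pos: [0.4507, 0.2546, 0.0508]
tcp_rot: [1.0, -0.0, 0.0, -0.0]
contact_force: [-0.4, -0.5, 1.7]
opening: 0.26
finger_force: 60.8
```

```bash
python3 -m inch '[{"slide":[0,0,0.1],"turn":0,"grip":1.8},{"slide":[0,0,0.2],"turn":0,"grip":1.8},{"slide":[0,0,0.2],"turn":0,"grip":1.8},{"slide":[0,0,0.2],"turn":0,"grip":1.8}]'; python3 -m inch '[{"slide":[0,0,0.1],"turn":0,"grip":1.8},{"slide":[0,0,0.1],"turn":0,"grip":1.8},{"slide":[0,0,0.1],"turn":0,"grip":1.8}]';python3 -m inch '[{"slide":[0,0,0.1],"turn":0,"grip":1.8},{"slide":[0,0,0.1],"turn":0,"grip":1.8},{"slide":[0,0,0.1],"turn":0,"grip":1.8}]'
```

```text
time: 29.9
eef_pos: [0.4506, 0.2546, 0.0487]
tcp_rot: [1.0, -0.0, 0.0, -0.0]
contact_force: [0.1, 0.4, 1.5]
opening: 0.262
finger_force: 60.8
time: 30.2
eef_pos: [0.4506, 0.2546, 0.0478]
tcp_rot: [1.0, -0.0, 0.0, -0.0]
contact_force: [0.2, -0.3, 1.1]
opening: 0.26
finger_force: 60.8
time: 30.5
eef_pos: [0.4508, 0.2546, 0.0471]
tcp_rot: [1.0, -0.0, 0.0, -0.0]
contact_force: [0.4, -0.6, 3.2]
opening: 0.264
finger_force: 60.9
```

Stop reached; now build up the press, 1 mm at a time.

```bash
python3 -m inch '[{"slide":[0,0,0.1],"turn":0,"grip":1.8},{"slide":[0,0,0.1],"turn":0,"grip":1.8},{"slide":[0,0,0.1],"turn":0,"grip":1.8}]';python3 -m inch '[{"slide":[0,0,0.1],"turn":0,"grip":1.8},{"slide":[0,0,0.1],"turn":0,"grip":1.8},{"slide":[0,0,0.1],"turn":0,"grip":1.8}]'; python3 -m inch '[{"slide":[0,0,0.1],"turn":0,"grip":1.8},{"slide":[0,0,0.1],"turn":0,"grip":1.8},{"slide":[0,0,0.1],"turn":0,"grip":1.8}]'
```

```text
time: 30.8
eef_pos: [0.451, 0.2546, 0.0465]
tcp_rot: [1.0, -0.0, 0.0, -0.0]
contact_force: [-1.8, -1.3, 5.9]
opening: 0.257
finger_force: 61.2
time: 31.1
eef_pos: [0.4512, 0.2547, 0.0461]
tcp_rot: [1.0, 0.0, 0.0, 0.0]
contact_force: [-2.4, -1.7, 8.6]
opening: 0.262
finger_force: 61.6
time: 31.4
eef_pos: [0.4514, 0.2547, 0.0457]
tcp_rot: [1.0, 0.0, 0.0, 0.0]
contact_force: [-3.4, -1.7, 10.9]
opening: 0.261
finger_force: 61.8
```

```bash
python3 -m inch '[{"slide":[0,0,-0.1],"turn":0,"grip":1.8},{"slide":[0,0,-0.3],"turn":0,"grip":1.8},{"slide":[0,0,-0.3],"turn":0,"grip":1.8},{"slide":[0,0,-0.3],"turn":0,"grip":1.8},{"slide":[0,0,-0.3],"turn":0,"grip":2.6},{"slide":[0,0,-0.3],"turn":0,"grip":3.0},{"slide":[0,0,-0.3],"turn":0,"grip":4.5},{"slide":[0,0,-0.3],"turn":0,"grip":6},{"slide":[0,0,-0.3],"turn":0,"grip":6},{"slide":[0,0,-0.3],"turn":0,"grip":6},{"slide":[0,0,-1.3],"turn":0,"grip":6},{"slide":[0,0,-4],"turn":0,"grip":6},{"slide":[0,0,-8],"turn":0,"grip":6},{"slide":[0,0,-12],"turn":0,"grip":6},{"slide":[0,0,-12],"turn":0,"grip":6},{"slide":[0,0,-12],"turn":0,"grip":6},{"slide":[0,0,-12],"turn":0,"grip":6}]'; python3 - <<'E'
from h import *
p,w,T,K=cloud('wrist'); cv2.imwrite('pics/w7.png',p[:,:,::-1]); caps(p,w); racks(p,w)
p,w,T,K=cloud('side'); caps(p,w); racks(p,w)
E
```

```text
time: 33.1
eef_pos: [0.4498, 0.2543, 0.163]
tcp_rot: [1.0, -0.0, -0.001, 0.0]
contact_force: [0.9, -0.2, 0.5]
opening: 0.7
finger_force: 0.0
white [592, 119, 21, 14, 153] top 0.0978 circ [502.2  62.5] 6.4
white [569, 131, 25, 6, 133] top 0.0622 circ [494.9  51.2] 9.2
white [108, 163, 44, 37, 1185] top 0.0959 circ [461.  393.6] 11.2
white [303, 178, 32, 19, 268] top 0.0968 circ [454.4 253.6] 10.4
blue [285, 58, 85, 160, 5748] top 0.0406 [482.3 250.4] [ 57.5 128.8] 82.49
  pocket [304, 79, 49, 51, 1959] centre [0.5137 0.2463] r 0.021 disc z [0.0323 0.0334 0.0342]
yellow [116, 46, 79, 159, 6400] top 0.033 [492.6 392.6] [ 58.7 129.8] 84.97
  pocket [133, 65, 49, 52, 1931] centre [0.5242 0.3889] r 0.0214 disc z [0.0225 0.0234 0.0241]
white [307, 157, 10, 21, 63] top 0.0968 circ [583.8  51.7] 15.3
white [362, 218, 16, 11, 111] top 0.0973 circ [451.9 258.7] 10.2
white [362, 235, 14, 9, 71] top 0.0616 circ [455.6 264.5] 12.5
white [357, 266, 15, 20, 248] top 0.097 circ [462.2 394.9] 11.6
blue [319, 227, 70, 33, 1142] top 0.0408 [483.1 252.9] [ 59.3 129. ] 82.02
  pocket [328, 233, 20, 12, 187] centre [0.5145 0.25  ] r 0.0227 disc z [0.034  0.0349 0.036 ]
yellow [304, 280, 80, 37, 1382] top 0.0339 [493.6 393.1] [ 62.2 129.6] 84.67
  pocket [314, 287, 24, 17, 293] centre [0.525 0.393] r 0.0224 disc z [0.0236 0.0246 0.0257]
```

View pics/w7.png

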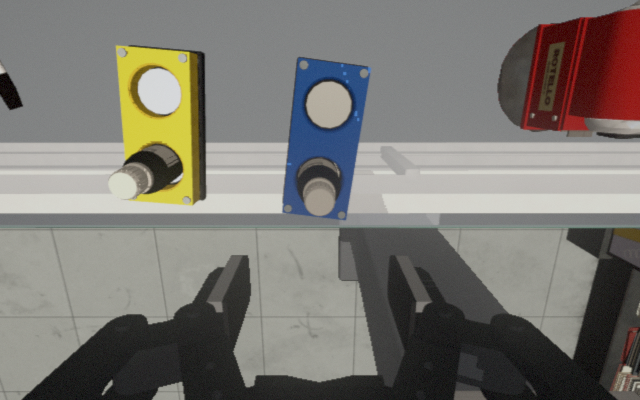

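Both bottles stand upright in their pockets. `caps` cuts off at z = 0.1, so I'll read the blue cap's top directly.

```bash
python3 - <<'E'
from h import *
p,w,T,K=cloud('wrist'); q=w[170:220,300:340].reshape(-1,3); q=q[q[:,2]>.1]; print(len(q),np.median(q,0),np.percentile(q[:,2],[50,95]), ctrl.get_state()['time'])
E
```

```text
726 [0.45130867 0.2537879  0.10303108] [0.10303108 0.10410745] 33.25
```

```bash
python3 -c "
from plant import ctrl
print(ctrl.sign_off())"
```

```text
the job is handed in; nothing more can be done
None
```

I pressed bottle A (about 62 g, nearly empty) home in the yellow rack's near pocket and bottle B (about 310–350 g, full) home in the blue rack's near pocket, reading at most about 14 N while pressing, and handed the job in at about 33 s.

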